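# Open the board test fixture

## Task

Open the test fixture so that the circuit board in it can be got at: press the release tab at its front with the fingertips until the lid springs up, then push the lid all the way open so that it stays leaning back by itself. Do not pick anything up: leave the board lying in its nest and the other things on the bench where they are, and come away from the fixture when done.

Things in the scene. Friction and masses are not known exactly. Their poses are not given: they have to be found in the camera images.
- fixture: Board test fixture fixed to the bench: a dark flat box, 130 mm deep (its x) by 140 mm wide (its y), 50 mm high, with an grey-framed clear lid on top (top of the shut lid 60 mm above the bench). Origin: centre of its underside, on the bench; its +x axis points from the front (release tab, towards the robot) to the back (lid hinge), +z up.
- tab_pad (a point): Centre of the upper face of the release tab's thumb pad: a steel plate 40 mm (front to back) by 42 mm wide that juts out level from the middle of the fixture's front, 36 mm above the bench, 94 mm in front of the fixture's origin. The steel upright with the catch stands behind the pad, its front face 20 mm behind this point, its top 68 mm above the bench. Pressed straight down the pad tips down; it springs back when let go.
- tab (a joint): Tilt of the release tab, rad: 0 at rest, grows as the pad is pressed, stop at 0.25 (the pad's centre then 8.5 mm lower). The catch lets the lid go at about 0.075 (pad 2.5 mm down, under 2 N when pressed slowly); the stop is reached at about 4 N.
- lid (a joint): Opening angle of the lid, rad: 0 shut (about 0.01 while latched), 1.57 upright, stop (fully open, leaning back) at 1.92. Once unlatched a spring kicks it up to about 0.8 within a second and holds it there; between 0.8 and upright it falls back to 0.8 if let go (about 1 N at its edge is enough to push it), past upright it drops on to the stop and stays.
- lid_axis (a point): Middle of the lid's hinge axis (along the fixture's y), 55 mm behind the fixture's origin and 52 mm above the bench. The lid's underside lies in the plane through this axis.
- lid_edge (a point): Middle of the lid's free front edge, on its underside; moves with the lid, 117 mm from the hinge axis. The lid is 140 mm wide and 8 mm thick.
- board: Green circuit board, 98 x 100 x 4 mm with flat black parts up to 10 mm, lying loose in the fixture's nest under the lid. Origin: centre of its underside, 30 mm above the bench.
- spool: Bystander: small spool of solder standing upright, 60 mm across, 54 mm high. Origin: centre of its underside.
- jar: Bystander: flux jar with screw cap, 48 mm across, 50 mm high. Origin: centre of its underside.
- strip: Bystander: beige screw-terminal strip, 60 x 18 x 20 mm. Origin: centre of its underside.
- screwdriver: Bystander: screwdriver with a green handle, 170 mm long, lying down. Origin: on its length, at the height of its underside.
- meter: Bystander: analogue multimeter lying on its back, 150 x 100 x 42 mm. Origin: centre of its underside.
- calculator: Bystander: beige pocket calculator, 135 x 75 x 18 mm. Origin: centre of its underside.

How it is judged:
By the outcome, as a careful person would: the job done as asked, in the order asked, and still so for the second after the job is handed in, with the robot touching nothing.
It also fails if it takes over 40 s, if anything falls off the work surface, if the arm or the gripper's body presses on something with over 40 N, if the wrist force passes 120 N, or if a joint passes its speed limit or range.

## Robot

A 6-joint arm with a two-finger parallel gripper is mounted at the origin on the work surface. World frame = base frame: x ahead of the robot, y to its left, z up, the work surface at z = 0. Lengths are in m, angles in degrees, forces in N, time in s.
With the tool pointing down it reaches from about 0.375 to 0.975 m from the base axis. Payload 3.8 kg.
Tool frame: the origin (TCP) lies on the centre line of the jaws, within the pads' length; the fingertips stand 14 mm ahead of it and the grasp point (between the pads) lies 5 mm behind it; z points along the fingers, y is the line along which they close (so a half turn about z gives the same grasp; the last joint's range is limited). The gripper opens to 85 mm and grips with 20 to 120 N. Pads are 22 mm wide; open, the fingers measure 114 mm over their backs; the gripper's body (76 mm by 85 mm) begins 54 mm behind the grasp point. The pads swing forward as they close: fully open they stand 13 mm farther back than shut.
Start: joints at [-73.333, 15.12, 91.902, -0, 72.978, -2.114], TCP at [0.217, -0.639, 0.245] pointing down, gripper open.
Joint ranges: [-150.88, 150.88], [-54.13, 125.18], [17.81, 147.31], [-75.09, 255.09], [0, 152.58], [-146.25, 146.25]. Speed limits (degrees/s): [147.25, 147.25, 180, 180, 180, 180].

## Interface

Orientations are given as [roll, pitch, yaw] about the fixed x, y, z axes, in that order (R = Rz(yaw) Ry(pitch) Rx(roll)).
In Python, from bench import manip, optics gives the robot as it stands.
- The arm moves only by the tool carry_out, never from a script. Its argument "series" is a list of rows, each a list of 7 numbers: the shift along the world's x, y, z in m, then the turn, a rotation vector about the world's x, y, z in units of 6 degrees (1.0 is 6 degrees), then the opening, from 0 (shut) to 1 (fully open). A call has exactly 5 rows; each row is the pose to reach, as a shift and turn from the pose commanded when the call began; what a row does not reach only later rows make up. A row lasts 1/10 s, in which the tool goes at most 50 mm and 8.59 degrees, less where a joint would pass 70% of its speed; a pose out of reach is approached as far as the arm can. A call with a gripper value outside its range is refused whole. The fingers move at their own pace and stop on an object; the grip force is fixed at half the most. Time passes only in rows, so rows that repeat a pose let the fingers close, or fill a call up. It gives the time, the measured TCP pose, the force, the opening and the grip force at its end, in the units of the state.
- manip.sense(): the state, without advancing time (a new reading comes with each control period).
- optics.capture(name): name is "side" or "top" or "wrist"; returns a dict with "image" (480x640x3 uint8, blue, green, red), "range_z" (480x640 float32, m along the optical axis (not along the pixel's ray), 0 where there is no reading), "fov_y" (degrees; the focal length in pixels is half the picture's height over the tangent of half this angle, whatever the lens; pixels are square), "cx", "cy" (the principal point, pixels), "rvec" (rotation vector, rad) and "tvec" (3), from world to camera coordinates, as OpenCV has them; the wrist camera has in their place "mount" (4x4, takes a point from camera to tool coordinates, whose origin is the TCP and whose axes are the flange's). Camera axes: x right, y down, z forward; pixel columns grow to the right and rows downward; lengths in m; the calibration is good to about 2 mm. A picture is of the moment at which its call begins: read the wrist's pose just before it.
- manip.close_job(): hands the job in; it is judged then, once.
The state is a dict: "clock": time; "qpos": joint angles; "qd": joint speeds; "effort": joint torques, N m; "tool_pos": TCP position; "ee_rot": TCP orientation; "wrist_force": force on the tool from outside, world axes, zero at the start; "torque": the same for the moment, N m; "opening": finger opening in m; "grip_force": force on a finger pad.
Only numpy, scipy, OpenCV 4.12 (cv2) and the standard library are available. Lean on these libraries where they do the work, as an engineer would, in place of code of your own. Each camera call takes 0.05 s, during which the arm holds its last target. There are 200 camera calls.

## Working session

There is one attempt and no reset: what is moved stays moved. The work goes in short steps, Python scripts to look and compute and a tool call to move; the robot and the scene stay as the last step left them, time stands still between calls to the robot, and variables do not carry over. Pictures are saved under pics/ and viewed, at most 10 in all, crops included, and the job is handed in when it is done.

Besides the shell and the picture viewer there is one more tool, called after "Request:" by a JSON object that holds its "name" and its "arguments", one argument or row to a line. carry_out: Moves the arm, as the interface text tells. Its arguments: {"type":"object","properties":{"series":{"type":"array","items":{"type":"array","items":{"type":"number"}}}},"required":["series"]}

```bash
mkdir -p pics
cat > h.py <<'E'
import numpy as np, cv2
from bench import manip, optics
def cloud(c):
    h,w=c["range_z"].shape; f=h/2/np.tan(np.radians(c["fov_y"]/2))
    v,u=np.mgrid[:h,:w]; z=c["range_z"]
    P=np.stack([(u-c["cx"])/f*z,(v-c["cy"])/f*z,z],-1)
    R=cv2.Rodrigues(np.array(c["rvec"],float))[0]
    return (P-np.array(c["tvec"]).ravel())@R
E
python3 - <<'E'
from h import *
s=manip.sense(); print(s)
for n in("top","side"):
    c=optics.capture(n); cv2.imwrite(f"pics/{n}0.png",c["image"]); np.save(n+"0.npy",cloud(c)); print(n,c["fov_y"],c["rvec"],c["tvec"],(c["range_z"]>0).mean())
E
```

```text
{'clock': 0.0, 'qpos': array([-7.33320222e+01,  1.51698124e+01,  9.19801655e+01,  2.33311001e-04,
        7.29780058e+01, -2.11499223e+00]), 'qd': array([ 0.01863016, -0.02644907,  0.01133775,  0.00233393, -0.08990426,
        0.0187362 ]), 'effort': array([ 2.11604900e-03, -5.15109408e+01, -3.67313647e+01, -4.18812078e-06,
        1.27933591e-02,  1.75169464e-05]), 'tool_pos': array([ 0.21713125, -0.6383915 ,  0.24396457]), 'ee_rot': array([-1.79872112e+02, -4.94604581e-03,  1.87828960e+01]), 'wrist_force': array([-0.61163173,  0.15137166,  0.02590026]), 'torque': array([ 0.03675347, -0.0041841 ,  0.05162981]), 'grip_force': 0.0, 'opening': 0.08525142376578927}
top 49.67818520613589 [ 2.10880949 -2.11832188  0.2038388 ] [0.03057094 0.57788707 1.11344745] 0.9961002604166667
side 52.13031496186603 [ 2.04465288 -0.52508699  0.27155979] [-0.47872674  0.21996917  1.27889257] 0.9962109375
```

View pics/top0.png

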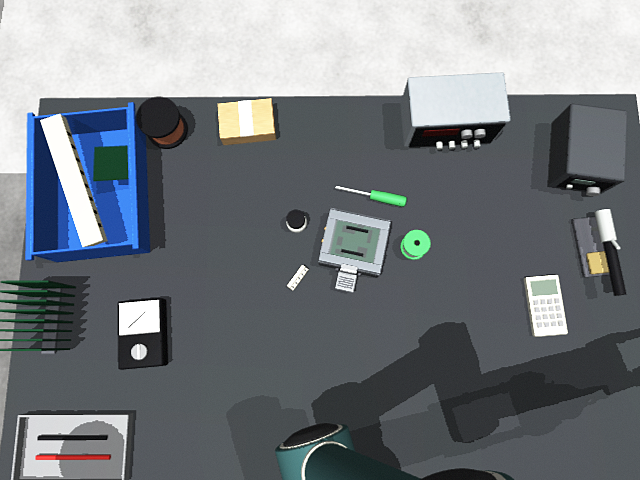

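View pics/side0.png

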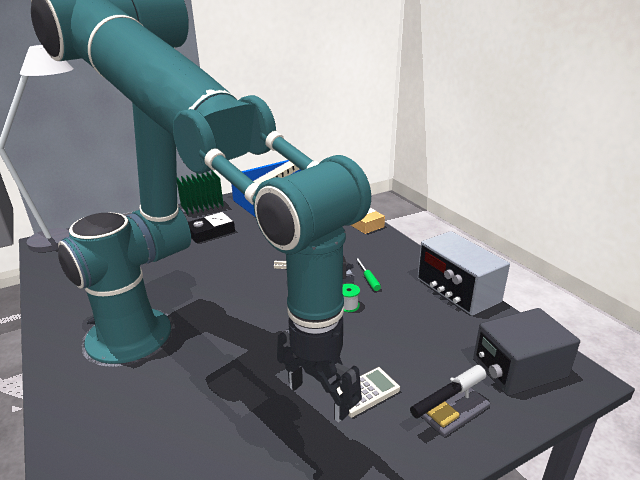

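The top view shows the fixture at about (355,241) with its tab at (346,278). The spool is at (416,244), the jar at (296,221), the strip at (298,277) and the screwdriver at (370,195). In the side view the arm hides the fixture.

Run:
```python
from h import *
P=np.load("top0.npy")
print("table z",np.median(P[300:330,200:300,2]))
box=np.zeros(P.shape[:2],bool); box[195:300,308:398]=1
m=box&(P[...,2]>.053)&(P[...,2]<.075)
n,l,st,ce=cv2.connectedComponentsWithStats(m.astype(np.uint8)); k=1+st[1:,4].argmax(); m=l==k
r=cv2.minAreaRect((P[m][:,:2]*1000).astype(np.float32)); print("lid",r,cv2.boxPoints(r),np.median(P[m][:,2]))
t=box&(P[...,2]>.03)&(P[...,2]<.042); t[:266]=0
r=cv2.minAreaRect((P[t][:,:2]*1000).astype(np.float32));print("tab",r,P[t].mean(0),t.sum())
for r in range(262,294,2): print(r,(P[r,330:364:3,2]*1000).round().astype(int))
print(P[278,346],P[241,355])
```

```text
table z -0.00014033064815963017
lid ((565.1221313476562, -34.595184326171875), (139.9358367919922, 138.0365447998047), 77.17481231689453) [[ 482.29446   -87.497055]
 [ 616.88727  -118.138016]
 [ 647.9498     18.306686]
 [ 513.357      48.947647]] 0.059870073750659974
tab ((480.214111328125, -32.34666061401367), (101.60485076904297, 48.44441604614258), 77.39244079589844) [ 0.48117441 -0.01673822  0.03577903] 348
262 [  58   63   60   62   64 1206   63   63   59   59   59   61]
264 [49 48 47 57 65 70 57 60 64 60 58 61]
266 [24 33 44 52 64 71 68 71 69 63 63 57]
268 [ 1  1 31 21 72 67 66 65 67 59 60 60]
270 [ 1  1 28  1 66 71 65 63 67 48 47 48]
272 [ 2  0  1 30 37 47 54 66 68 25 34 40]
274 [-4  0  1 38 30 36 35 37 42 28  2  7]
276 [-2  1 -1 32 39 35 34 35 33  0  1 -3]
278 [ 3 -1  1 40 35 37 38 35 41  1 -2 -2]
280 [-2 -1 32 38 36 36 37 37 37  0  0 -3]
282 [-4 -1 34 39 35 41 34 35 38  1 -3 -1]
284 [ 4  2 37 36 38 39 37 37 32  5 -3  0]
286 [-3  2 34 35 34 33 34 32  0 -5  0 -1]
288 [ 2 -2 31 38 35 36 36 36  3 -2  3 -3]
290 [ 0 -1 -1  2 -2 34 35 34  3 -2  2  3]
292 [   0   -3    2    3    2    1    1 1206    3    1    1    0]
[ 0.48589621 -0.01703794  0.04257708] [ 0.56749996 -0.03773475  0.0589413 ]
```

Run:
```python
import cv2
i=cv2.imread("pics/top0.png")[180:305,270:440]; cv2.imwrite("pics/crop.png",cv2.resize(i,None,fx=4.6,fy=4.6,interpolation=cv2.INTER_CUBIC))
```

```text
(no output)
```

View pics/crop.png

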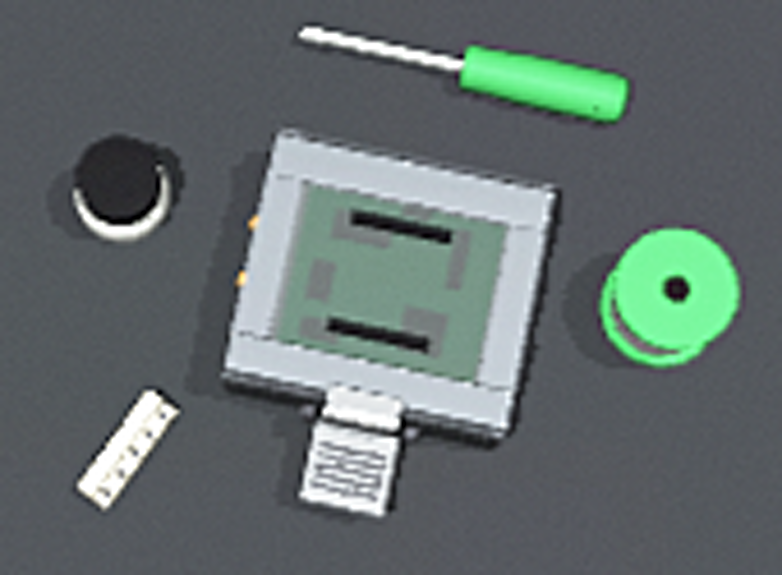

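The crop shows the lid outline and the pad at about (350,470) in the crop. The fixture yaw is about -12.8°, its origin is near (0.569,-0.036), and the pad is near (0.477,-0.015,0.036).

Run:
```python
from h import *
from scipy.spatial.transform import Rotation as R
s=manip.sense(); R0=R.from_euler('xyz',s["ee_rot"],degrees=True)
y=-12.8; Rt=R.from_euler('z',y,degrees=True)*R.from_euler('y',-20,degrees=True)*R.from_euler('x',180,degrees=True)
print((Rt*R0.inv()).as_rotvec(degrees=True)/6, Rt.as_matrix()[:,2])
print(optics.capture("wrist")["mount"])
```

```text
[ 0.15597008 -3.37089177 -5.21265663] [ 0.33352072 -0.07577405 -0.93969262]
[[ 4.79161633e-04 -9.51690283e-01 -3.07059238e-01  7.99281913e-02]
 [ 9.99999885e-01  4.65873393e-04  1.16571635e-04 -8.83912189e-04]
 [ 3.21106371e-05 -3.07059259e-01  9.51690396e-01 -1.28356444e-01]
 [ 0.00000000e+00  0.00000000e+00  0.00000000e+00  1.00000000e+00]]
```

Request:
{"name": "carry_out", "arguments": {
  "series": [
    [0.017, 0.047, 0, 0, 0, 0, 0],
    [0.034, 0.094, 0, 0, 0, 0, 0],
    [0.051, 0.141, 0, 0, 0, 0, 0],
    [0.068, 0.188, 0, 0, 0, 0, 0],
    [0.085, 0.235, 0, 0, 0, 0, 0]
  ]
}}

```text
clock: 0.65
tool_pos: [0.3025, -0.402, 0.2449]
ee_rot: [-180.0, -0.0, 18.7]
wrist_force: [0.1, 0.5, 0.2]
opening: 0.0124
grip_force: 0.0
```

Request:
{"name": "carry_out", "arguments": {
  "series": [
    [0.015, 0.044, 0, 0.03, -0.67, -1.04, 0],
    [0.03, 0.088, 0, 0.06, -1.35, -2.08, 0],
    [0.045, 0.132, 0, 0.09, -2.02, -3.13, 0],
    [0.06, 0.176, 0, 0.12, -2.7, -4.17, 0],
    [0.075, 0.22, 0, 0.15, -3.37, -5.21, 0]
  ]
}}

```text
clock: 1.15
tool_pos: [0.3764, -0.1852, 0.2451]
ee_rot: [179.9, -19.9, -12.8]
wrist_force: [0.8, 0.5, -0.5]
opening: -0.0001
grip_force: 0.0
```

Request:
{"name": "carry_out", "arguments": {
  "series": [
    [0.011, 0.04, -0.01, 0, 0, 0, 0],
    [0.022, 0.08, -0.02, 0, 0, 0, 0],
    [0.033, 0.12, -0.03, 0, 0, 0, 0],
    [0.044, 0.16, -0.04, 0, 0, 0, 0],
    [0.044, 0.165, -0.04, 0, 0, 0, 0]
  ]
}}

```text
clock: 1.65
tool_pos: [0.4198, -0.017, 0.2036]
ee_rot: [179.8, -19.6, -11.9]
wrist_force: [-0.6, 0.0, -0.6]
opening: -0.0002
grip_force: 0.0
```

Run:
```python
from h import *
from scipy.spatial.transform import Rotation as R
s=manip.sense(); c=optics.capture("wrist"); print(s["tool_pos"],s["ee_rot"],s["wrist_force"],s["opening"])
T=np.eye(4);T[:3,:3]=R.from_euler('xyz',s["ee_rot"],degrees=True).as_matrix();T[:3,3]=s["tool_pos"]
M=np.linalg.inv(T@c["mount"]); c["rvec"]=cv2.Rodrigues(M[:3,:3])[0]; c["tvec"]=M[:3,3]
P=cloud(c); np.save("w.npy",P); cv2.imwrite("pics/w.png",c["image"])
m=((P[...,2]>.031)&(P[...,2]<.041)&(np.hypot(P[...,0]-.477,P[...,1]+.015)<.035)&(c["range_z"]>0)).astype(np.uint8)
m=cv2.morphologyEx(m,cv2.MORPH_OPEN,np.ones((9,9)))
r=cv2.minAreaRect((P[m>0][:,:2]*1000).astype(np.float32));print(r,cv2.boxPoints(r),np.median(P[m>0],0))
```

```text
[ 0.41984272 -0.01703776  0.20358732] [179.779277   -19.58441792 -11.93994862] [-0.64887141  0.03088827 -0.57765502] -0.00019080741918812435
((477.22052001953125, -14.235198974609375), (42.05746078491211, 39.04296112060547), 77.24706268310547) [[453.53857   -30.435856 ]
 [491.6184    -39.05449  ]
 [500.90247     1.9654579]
 [462.82263    10.584091 ]] [ 0.47752222 -0.01436957  0.03597501]
```

View pics/w.png

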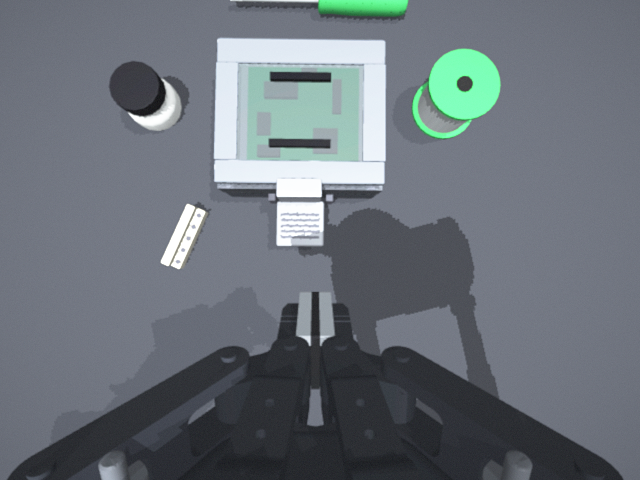

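The wrist view shows the pad at about (300,222), with the upright behind it at (298,188). The pad centre measures (0.477,-0.014,0.036) and 42 x 39 mm, which matches the description.

Request:
{"name": "carry_out", "arguments": {
  "series": [
    [0.025, 0.002, -0.04, 0, 0, 0, 0],
    [0.05, 0.004, -0.08, 0, 0, 0, 0],
    [0.05, 0.004, -0.11, 0, 0, 0, 0],
    [0.05, 0.004, -0.135, 0, 0, 0, 0],
    [0.05, 0.004, -0.135, 0, 0, 0, 0]
  ]
}}

```text
clock: 2.2
tool_pos: [0.4666, -0.0192, 0.066]
ee_rot: [179.6, -19.2, -12.5]
wrist_force: [-0.7, 0.8, -0.1]
opening: -0.0
grip_force: 0.0
```

Request:
{"name": "carry_out", "arguments": {
  "series": [
    [0.002, 0.005, 0, 0, 0, 0, 0],
    [0.003, 0.006, -0.003, 0, 0, 0, 0],
    [0.003, 0.006, -0.006, 0, 0, 0, 0],
    [0.003, 0.006, -0.009, 0, 0, 0, 0],
    [0.003, 0.006, -0.009, 0, 0, 0, 0]
  ]
}}

```text
clock: 2.7
tool_pos: [0.4736, -0.0117, 0.0616]
ee_rot: [179.7, -19.8, -12.4]
wrist_force: [-0.6, -0.2, -0.7]
opening: -0.0
grip_force: 0.0
```

Request:
{"name": "carry_out", "arguments": {
  "series": [
    [0, 0, -0.002, 0, 0, 0, 0],
    [0, 0, -0.004, 0, 0, 0, 0],
    [0, 0, -0.006, 0, 0, 0, 0],
    [0, 0, -0.007, 0, 0, 0, 0],
    [0, 0, -0.008, 0, 0, 0, 0]
  ]
}}

```text
clock: 3.2
tool_pos: [0.4734, -0.0117, 0.0531]
ee_rot: [179.7, -19.7, -12.4]
wrist_force: [0.3, 0.5, -0.6]
opening: 0.0001
grip_force: 0.0
```

Request:
{"name": "carry_out", "arguments": {
  "series": [
    [0, 0, -0.001, 0, 0, 0, 0],
    [0, 0, -0.002, 0, 0, 0, 0],
    [0, 0, -0.003, 0, 0, 0, 0],
    [0, 0, -0.004, 0, 0, 0, 0],
    [0, 0, -0.005, 0, 0, 0, 0]
  ]
}}

```text
clock: 3.7
tool_pos: [0.4733, -0.0117, 0.0481]
ee_rot: [179.7, -19.7, -12.4]
wrist_force: [-1.3, 0.7, 2.5]
opening: -0.0003
grip_force: 1.2
```

```bash
cat > look.py <<'E'
from h import *
import sys
c=optics.capture("top");P=cloud(c)
d=(P[...,:2]-[.569,-.035])@np.array([[.975,.2215],[-.2215,.975]])  # fixture x,y
for y in(-62,62):
    m=(abs(d[...,1]*1000-y)<8)&(abs(d[...,0])<.13)&(P[...,2]>.02)&(P[...,2]<.19)
    for x in range(-120,130,15):
        k=m&(abs(d[...,0]*1000-x)<7.5)
        if k.sum()>2: print(x,int(np.percentile(P[k][:,2],80)*1000),end=' | ')
    print()
print(manip.sense()["wrist_force"])
cv2.imwrite(f"pics/{sys.argv[1]}.png",cv2.resize(c["image"][150:330,220:460],None,fx=3,fy=3))
E
python3 look.py a
```

```text
-120 125 | -105 126 | -60 75 | -45 76 | -30 74 | -15 71 | 0 69 | 15 67 | 30 65 | 45 62 | 60 61 | 120 25 | 
-120 126 | -105 124 | -60 76 | -45 76 | -30 74 | -15 71 | 0 69 | 15 67 | 30 65 | 45 63 | 60 61 | 
[-1.82694893  0.74444531  1.99540505]
```

The lid is rising. I'll lift off the pad and back away.

Request:
{"name": "carry_out", "arguments": {
  "series": [
    [-0.005, 0.001, 0.012, 0, 0, 0, 0],
    [-0.025, 0.006, 0.035, 0, 0, 0, 0],
    [-0.03, 0.007, 0.06, 0, 0, 0, 0],
    [-0.03, 0.007, 0.085, 0, 0, 0, 0],
    [-0.03, 0.007, 0.085, 0, 0, 0, 0]
  ]
}}

```text
clock: 4.25
tool_pos: [0.447, -0.0047, 0.1379]
ee_rot: [179.8, -20.3, -12.4]
wrist_force: [0.4, -0.6, 0.8]
opening: -0.0003
grip_force: 0.0
```

Request:
{"name": "carry_out", "arguments": {
  "series": [
    [0, 0, 0, 0, 0, 0, 0],
    [0, 0, 0, 0, 0, 0, 0],
    [0, 0, 0, 0, 0, 0, 0],
    [0, 0, 0, 0, 0, 0, 0],
    [0, 0, 0, 0, 0, 0, 0]
  ]
}}

```text
clock: 4.75
tool_pos: [0.443, -0.0047, 0.1324]
ee_rot: [179.7, -19.6, -12.4]
wrist_force: [-0.3, 0.6, 0.5]
opening: 0.0002
grip_force: 0.0
```

```bash
python3 look.py b
```

```text
-60 50 | -45 50 | -30 53 | -15 137 | 0 125 | 15 109 | 30 94 | 45 80 | 60 65 | 120 25 | 
-60 51 | -45 50 | -30 134 | -15 137 | 0 124 | 15 108 | 30 93 | 45 80 | 60 64 | 
[ 0.03060255  0.42538216 -0.06951998]
```

View pics/b.png

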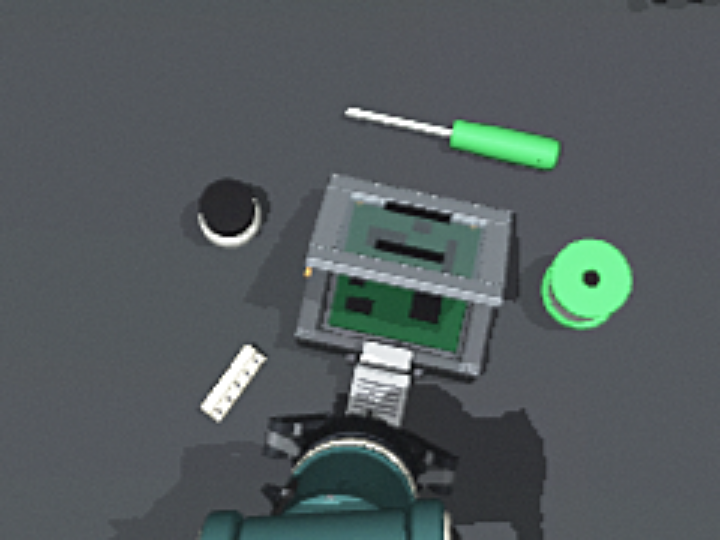

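The lid stands at about 0.8, with its free edge at about (400,285) in the picture. The board lies in its nest. I'll push the lid along the fixture's +x.

Request:
{"name": "carry_out", "arguments": {
  "series": [
    [0.025, -0.006, 0, 0, 0, 0, 0],
    [0.05, -0.011, 0, 0, 0, 0, 0],
    [0.07, -0.016, 0, 0, 0, 0, 0],
    [0.085, -0.019, 0, 0, 0, 0, 0],
    [0.1, -0.023, 0, 0, 0, 0, 0]
  ]
}}

```text
clock: 5.3
tool_pos: [0.544, -0.0278, 0.1327]
ee_rot: [179.7, -19.7, -12.4]
wrist_force: [-1.3, 0.2, -0.2]
opening: -0.0003
grip_force: 0.4
```

Request:
{"name": "carry_out", "arguments": {
  "series": [
    [0.012, -0.003, 0, 0, 0, 0, 0],
    [0.024, -0.0055, 0, 0, 0, 0, 0],
    [0.036, -0.008, 0, 0, 0, 0, 0],
    [0.048, -0.011, 0, 0, 0, 0, 0],
    [0.06, -0.0135, 0, 0, 0, 0, 0]
  ]
}}

```text
clock: 5.8
tool_pos: [0.6047, -0.0414, 0.1339]
ee_rot: [179.7, -19.8, -12.4]
wrist_force: [-1.1, -0.7, -0.3]
opening: 0.0001
grip_force: 0.1
```

Request:
{"name": "carry_out", "arguments": {
  "series": [
    [0.008, -0.002, 0, 0, 0, 0, 0],
    [0.016, -0.004, 0, 0, 0, 0, 0],
    [0.022, -0.005, 0, 0, 0, 0, 0],
    [0.024, -0.0055, 0, 0, 0, 0, 0],
    [0.024, -0.0055, 0, 0, 0, 0, 0]
  ]
}}

```text
clock: 6.3
tool_pos: [0.6276, -0.0467, 0.133]
ee_rot: [179.7, -19.7, -12.4]
wrist_force: [-0.7, 0.8, 0.8]
opening: 0.0001
grip_force: 0.0
```

```bash
python3 look.py c
```

```text
-60 51 | -45 50 | -30 51 | -15 50 | 90 161 | 105 162 | 
75 123 | 90 155 | 105 162 | 
[-0.62824059  0.93716152 -0.36433531]
```

The lid is on its stop. I'll withdraw.

Request:
{"name": "carry_out", "arguments": {
  "series": [
    [-0.03, 0.007, 0.005, 0, 0, 0, 0],
    [-0.075, 0.017, 0.02, 0, 0, 0, 0],
    [-0.12, 0.027, 0.05, 0, 0, 0, 0],
    [-0.16, 0.036, 0.08, 0, 0, 0, 0],
    [-0.2, 0.045, 0.1, 0, 0, 0, 0]
  ]
}}

```text
clock: 6.85
tool_pos: [0.4273, -0.0018, 0.234]
ee_rot: [179.8, -19.8, -12.4]
wrist_force: [0.5, 0.7, 0.6]
opening: 0.0001
grip_force: 0.0
```

Request:
{"name": "carry_out", "arguments": {
  "series": [
    [0, 0, 0, 0, 0, 0, 0],
    [0, 0, 0, 0, 0, 0, 0],
    [0, 0, 0, 0, 0, 0, 0],
    [0, 0, 0, 0, 0, 0, 0],
    [0, 0, 0, 0, 0, 0, 0]
  ]
}}

```text
clock: 7.35
tool_pos: [0.4287, -0.0022, 0.2309]
ee_rot: [179.7, -19.5, -12.4]
wrist_force: [0.1, 0.6, -0.2]
opening: 0.0004
grip_force: 0.0
```

```bash
python3 look.py d
```

```text
-60 50 | -45 51 | -30 51 | -15 51 | 0 50 | 15 50 | 30 52 | 45 50 | 60 75 | 75 114 | 90 156 | 105 160 | 
-60 51 | -45 51 | -30 51 | -15 50 | 0 51 | 15 52 | 30 75 | 45 61 | 60 76 | 75 117 | 90 156 | 105 161 | 
[-0.54695084  0.59810141  0.84151429]
```

View pics/d.png

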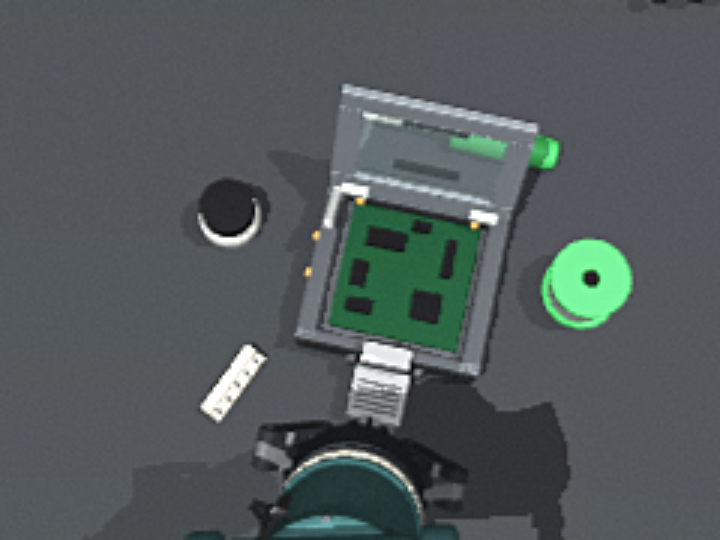

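The lid leans back by itself, its edge at about (440,110). The board lies in its nest at (405,280), the bystanders have not moved, and the gripper is clear.

```bash
python3 -c "
from bench import manip
print(manip.close_job())"
```

```text
the job is handed in; nothing more can be done
None
```

The job is handed in: the fixture is open with its lid leaning back on the stop by itself, the board is still in its nest, nothing else was moved, and the arm is clear, after about 7.4 s on the robot's clock.

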